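Put the casting-ring formers back in the locking rack

ROBOT

A 6-joint arm with a two-finger parallel gripper is mounted at the origin on the work surface. World frame = base frame: x ahead of the robot, y to its left, z up, the work surface at z = 0. Lengths are in m, angles in rad, forces in N, time in s.
With the tool pointing down it reaches from about 0.275 to 0.825 m from the base axis. Payload 4.9 kg.
Tool frame: the origin (TCP) lies at the very end of the fingers, on their centre line; the grasp point (between the pads) lies 19 mm behind it; z points along the fingers, y is the line along which they close (so a half turn about z gives the same grasp; the last joint's range is limited). The gripper opens to 85 mm and grips with 20 to 120 N. Pads are 22 mm wide; open, the fingers measure 114 mm over their backs; the gripper's body (76 mm by 85 mm) begins 54 mm behind the grasp point. The pads swing forward as they close: fully open they stand 13 mm farther back than shut.
Start: joints at [-1.295, 0.326, -0.193, 1.052, 0, 1.437], TCP at [0.219, -0.504, 0.231] pointing down, gripper open.
Joint ranges: [-2.65, 2.65], [-0.97, 1.79], [-1.3, 1.35], [-1.93, 2.1], [-1.47, 1.37], [-3.14, 3.14]. Speed limits (rad/s): [2.57, 2.57, 3.14, 3.14, 3.14, 3.14].

INTERFACE

Orientations are given as a unit quaternion [w, x, y, z].
In Python, from cell import bot gives the robot as it stands. Calls block until the motion is done:
- bot.move_pose(position, orientation): joint-space move of the TCP to a pose.
- bot.move_linear(position, speed=0.15, rotation=None, until_force=None): straight line of the TCP; rotation=None keeps the orientation; speed is the mean speed in m/s. With until_force (N) it stops when the force on the tool has changed by that much, and returns True; else False.
- bot.goto_joints(angles): joint-space move.
- bot.set_gripper(opening, grasp_force=None): opening from 0.0 (shut) to 1.0 (fully open); grasp_force is the grip in N (None keeps the last); returns when the fingers have stopped.
- bot.wait(seconds).
- bot.solve_ik(position, orientation): joint angles nearest the present ones, or None.
- bot.camera(name): name is "side" or "top" or "wrist"; returns the picture (400x640x3 uint8, red, green, blue); there is no depth.
- bot.calibration(name): a dict with "mtx" (3x3 intrinsics, pixels), "extrinsics" (4x4, takes a point from world to camera coordinates); the wrist camera has in their place "hand_eye" (4x4, takes a point from camera to tool coordinates, whose origin is the TCP and whose axes are the flange's). Camera axes: x right, y down, z forward; pixel columns grow to the right and rows downward; lengths in m; the calibration is good to about 2 mm. A picture is of the moment at which its call begins: read the wrist's pose just before it. calibration takes no time and is no camera call.
A pose or a line that the arm cannot do raises bot.PlanningError and nothing moves.
- bot.close_job(): hands the job in; it is judged then, once.
Readings, each from a call of its own:
- bot.read_clock(): time.
- bot.read_joint_positions(): joint angles.
- bot.read_joint_vel(): joint speeds.
- bot.read_joint_efforts(): joint torques, N m.
- bot.read_position(): TCP position.
- bot.read_tool_rot(): TCP orientation.
- bot.read_ft_force(): force on the tool from outside, world axes, zero at the start.
- bot.read_moment(): the same for the moment, N m.
- bot.read_gripper_width(): opening from 0.0 (shut) to 1.0 (fully open).
- bot.read_finger_force(): force on a finger pad.
Only numpy, scipy, OpenCV 4.12 (cv2) and the standard library are available. Lean on these libraries where they do the work, as an engineer would, in place of code of your own. Each camera call takes 0.05 s, during which the arm holds its last target. There are 200 camera calls.

TASK

Unlock the rack by sliding its comb fully open, then put every casting-ring former, those on the bench and the white one that was put in the wrong slot, away in the slot labelled with its own colour, sliding it upright along the slot under the lips until it is fully home. Once all of them are home, slide the comb back to fully locked, and leave the jar, the tin and the plaster cast where they are.

Things in the scene. Friction and masses are not known exactly. Their poses are not given: they have to be found in the camera images.
- former_red: casting-ring former with a red base: a round disc, 46 mm across and 9 mm thick, with an upright grey stem 14 mm across at its centre (red cap; total height 72 mm; 130 g, heavy base). Stands on the bench at the start; some starts lack it. Origin: centre of the disc's underside; z up along the stem; its yaw has no meaning.
- former_yellow: casting-ring former with a yellow base: a round disc, 46 mm across and 9 mm thick, with an upright grey stem 14 mm across at its centre (yellow cap; total height 72 mm; 130 g, heavy base). Stands on the bench at the start; some starts lack it. Origin: centre of the disc's underside; z up along the stem; its yaw has no meaning.
- former_green: casting-ring former with a green base: a round disc, 46 mm across and 9 mm thick, with an upright grey stem 14 mm across at its centre (green cap; total height 72 mm; 130 g, heavy base). Stands on the bench at the start; some starts lack it. Origin: centre of the disc's underside; z up along the stem; its yaw has no meaning.
- former_blue: casting-ring former with a blue base: a round disc, 46 mm across and 9 mm thick, with an upright grey stem 14 mm across at its centre (blue cap; total height 72 mm; 130 g, heavy base). Stands on the bench at the start; some starts lack it. Origin: centre of the disc's underside; z up along the stem; its yaw has no meaning.
- former_white: casting-ring former with a white base: a round disc, 46 mm across and 9 mm thick, with an upright grey stem 14 mm across at its centre (white cap; total height 72 mm; 130 g, heavy base). Always there; at the start it is in the rack, in the wrong slot (the blue one), behind the locked comb. Origin: centre of the disc's underside; z up along the stem; its yaw has no meaning.
- slot_red: the rack's slot labelled red (red tile on the apron at the slot's mouth, and a small red patch on the back stop). Origin: the home point on the slot's floor, where a former's origin lies when it is fully home (its disc against the back stop); x points into the slot, away from the mouth; z up; the floor is 5 mm above the bench.
- slot_yellow: the rack's slot labelled yellow (yellow tile on the apron at the slot's mouth, and a small yellow patch on the back stop). Origin: the home point on the slot's floor, where a former's origin lies when it is fully home (its disc against the back stop); x points into the slot, away from the mouth; z up; the floor is 5 mm above the bench.
- slot_green: the rack's slot labelled green (green tile on the apron at the slot's mouth, and a small green patch on the back stop). Origin: the home point on the slot's floor, where a former's origin lies when it is fully home (its disc against the back stop); x points into the slot, away from the mouth; z up; the floor is 5 mm above the bench.
- slot_blue: the rack's slot labelled blue (blue tile on the apron at the slot's mouth, and a small blue patch on the back stop). Origin: the home point on the slot's floor, where a former's origin lies when it is fully home (its disc against the back stop); x points into the slot, away from the mouth; z up; the floor is 5 mm above the bench.
- slot_white: the rack's slot labelled white (white tile on the apron at the slot's mouth, and a small white patch on the back stop). Origin: the home point on the slot's floor, where a former's origin lies when it is fully home (its disc against the back stop); x points into the slot, away from the mouth; z up; the floor is 5 mm above the bench.
- rack: fixed grey rack with five parallel slots 62 mm apart, in changing colour order. Origin: on the bench under the middle slot's home point; axes parallel to those of the slots. Each channel is 50 mm wide, its walls 12 mm thick and 12 mm high above the slot floor, from the back stop (24 mm behind home) forward to 41 mm before home, with pointed ends to 47 mm.
- rack_lip (a point): middle slot's centre line at the front edge of the lips' top, 41 mm before home. Flat lips lie on all the walls from here to the back stop: underside 12 mm, top 16 mm above the slot floor. They overhang the discs and leave a gap 22 mm wide for the stem, so a former cannot enter from above.
- rack_apron (a point): middle slot's set-down point on the apron, 74 mm before home. The apron is open from above, level with the slot floors (5 mm above the bench) and runs from the walls to 105 mm before home. Set a former down on the same point before its own slot, then slide it in along the slot's x.
- comb (a joint): black locking comb on top of the lips (its top 21 mm above the slot floors); slide in m: 0 = locked (a hook crosses each stem gap just in front of a stem that is home), 0.026 = fully unlocked, at its stop. It moves along the rack's -y to unlock, with about 2 N of friction, and stays where it is left. It cannot lock if a stem is over 9 mm short of home.
- comb_grip (a point): the comb's orange grip, an upright post 18 mm across beyond the rack's -y end, which moves with the comb. The point lies on its axis 48 mm above the bench; the post's top is at 62 mm and it stands on the comb's arm, whose top is at 26 mm.
- bottle: bystander: small green glass jar with a black cap, 40 mm across, 62 mm high; origin at the centre of its underside.
- tin: bystander: round aluminium wax tin, 80 mm across, 28 mm high; origin at the centre of its underside.
- cast: bystander: white plaster dental cast, 68 mm round base, 30 mm high; origin at the centre of its underside.

How it is judged:
On the way, in this order (a step that is already met when the one before it is completed fails the run):
1. the comb is slid open (22 mm or more) (value of joint comb above 0.022 m), for 0.2 s.
2. with the comb open, every former present is home in the slot of its own colour (x of former_red in the frame of slot_red between -0.008 and 0.006 m and y of former_red in the frame of slot_red between -0.008 and 0.008 m and z of former_red in the frame of slot_red between -0.004 and 0.004 m and angle between each of former_red, former_yellow, former_green, former_blue, former_white's own z axis and vertical below 0.1 rad and x of former_yellow in the frame of slot_yellow between -0.008 and 0.006 m and y of former_yellow in the frame of slot_yellow between -0.008 and 0.008 m and z of former_yellow in the frame of slot_yellow between -0.004 and 0.004 m and x of former_green in the frame of slot_green between -0.008 and 0.006 m and y of former_green in the frame of slot_green between -0.008 and 0.008 m and z of former_green in the frame of slot_green between -0.004 and 0.004 m and x of former_blue in the frame of slot_blue between -0.008 and 0.006 m and y of former_blue in the frame of slot_blue between -0.008 and 0.008 m and z of former_blue in the frame of slot_blue between -0.004 and 0.004 m and x of former_white in the frame of slot_white between -0.008 and 0.006 m and y of former_white in the frame of slot_white between -0.008 and 0.008 m and z of former_white in the frame of slot_white between -0.004 and 0.004 m and value of joint comb above 0.018 m), for 0.2 s.
3. the comb is slid back to locked (within 5 mm) (value of joint comb below 0.005 m), for 0.2 s.
At the end, for the whole second after the job is handed in: Every former present stands upright (within 0.1 rad), on the floor (within 4 mm) of the slot of its own colour, within 8 mm of home along and across the slot, at rest; the comb is locked (below 5 mm); the jar, tin and cast are within 30 mm of where they stood (x of former_red in the frame of slot_red between -0.008 and 0.006 m and y of former_red in the frame of slot_red between -0.008 and 0.008 m and z of former_red in the frame of slot_red between -0.004 and 0.004 m and angle between each of former_red, former_yellow, former_green, former_blue, former_white's own z axis and vertical below 0.1 rad and x of former_yellow in the frame of slot_yellow between -0.008 and 0.006 m and y of former_yellow in the frame of slot_yellow between -0.008 and 0.008 m and z of former_yellow in the frame of slot_yellow between -0.004 and 0.004 m and x of former_green in the frame of slot_green between -0.008 and 0.006 m and y of former_green in the frame of slot_green between -0.008 and 0.008 m and z of former_green in the frame of slot_green between -0.004 and 0.004 m and x of former_blue in the frame of slot_blue between -0.008 and 0.006 m and y of former_blue in the frame of slot_blue between -0.008 and 0.008 m and z of former_blue in the frame of slot_blue between -0.004 and 0.004 m and x of former_white in the frame of slot_white between -0.008 and 0.006 m and y of former_white in the frame of slot_white between -0.008 and 0.008 m and z of former_white in the frame of slot_white between -0.004 and 0.004 m and linear speed of each of former_red, former_yellow, former_green, former_blue, former_white below 0.02 m/s and value of joint comb below 0.005 m and distance of each of bottle, tin, cast from where it was at the start of the episode below 0.03 m); the robot touches nothing.
It fails at once if the bottle is knocked over or pushed away by 30 mm or more (distance of bottle from where it was at the start of the episode above 0.03 m or angle between bottle's own z axis and vertical above 0.4 rad).
It fails at once if the tin is knocked over or pushed away by 30 mm or more (distance of tin from where it was at the start of the episode above 0.03 m or angle between tin's own z axis and vertical above 0.4 rad).
It fails at once if the cast is knocked over or pushed away by 30 mm or more (distance of cast from where it was at the start of the episode above 0.03 m or angle between cast's own z axis and vertical above 0.4 rad).
Of former_red, former_yellow, former_green, former_blue only 3 to 4 are there at a start; the rules pass over those that are not, and their reading is None.
At some moment in a run one of former_red, former_yellow, former_green, former_blue, former_white may be knocked a few centimetres aside while the robot is not near it.
Once in a run the grip may slacken for a moment while it holds something.
It also fails if it takes over 210 s, if anything falls off the work surface, if the arm or the gripper's body presses on something with over 40 N, if the wrist force passes 120 N, or if a joint passes its speed limit or range.

## Working session

There is one attempt and no reset: what is moved stays moved. The work goes in short steps, each a Python script; the robot and the scene stay as the last script left them, time stands still between calls to the robot, and variables do not carry over. Pictures are saved under pics/ and viewed, at most 14 in all, crops included, and the job is handed in when it is done.

```bash
ls; mkdir -p pics
python3 - <<'E'
from cell import bot
import cv2
for n in("top","side"):
    cv2.imwrite(f"pics/{n}0.png",bot.camera(n)[:,:,::-1])
    c=bot.calibration(n);print(n,c)
print(bot.calibration("wrist"),bot.read_tool_rot(),bot.read_clock())
E
```

```text
cell.py
pics
top {'mtx': array([[372.24351651,   0.        , 315.28870413],
       [  0.        , 372.24351651, 198.64513026],
       [  0.        ,   0.        ,   1.        ]]), 'extrinsics': array([[ 1.33328505e-04, -9.99840241e-01, -1.78738667e-02,
         8.55798672e-03],
       [-9.98396811e-01,  8.78603677e-04, -5.65953680e-02,
         5.38074034e-01],
       [ 5.66020304e-02,  1.78527573e-02, -9.98237191e-01,
         1.15081566e+00],
       [ 0.00000000e+00,  0.00000000e+00,  0.00000000e+00,
         1.00000000e+00]])}
side {'mtx': array([[411.05719532,   0.        , 324.07981533],
       [  0.        , 411.05719532, 194.06828268],
       [  0.        ,   0.        ,   1.        ]]), 'extrinsics': array([[ 0.98075036, -0.19438214,  0.01855562, -0.53816955],
       [-0.13077649, -0.7244386 , -0.67682067,  0.12592328],
       [ 0.14500426,  0.66136548, -0.73591404,  1.02114271],
       [ 0.        ,  0.        ,  0.        ,  1.        ]])}
{'mtx': array([[297.62159228,   0.        , 319.03269586],
       [  0.        , 297.62159228, 196.71372056],
       [  0.        ,   0.        ,   1.        ]]), 'hand_eye': array([[-8.85084778e-04, -9.59662523e-01, -2.81153087e-01,
         7.29823922e-02],
       [ 9.99999332e-01, -6.40564807e-04, -9.61604764e-04,
         7.99466377e-06],
       [ 7.42719281e-04, -2.81153751e-01,  9.59662449e-01,
        -1.41909412e-01],
       [ 0.00000000e+00,  0.00000000e+00,  0.00000000e+00,
         1.00000000e+00]])} [-7.67017711e-04  9.79080411e-01  2.03472248e-01 -7.06507618e-05] 0.1
```

View pics/top0.png

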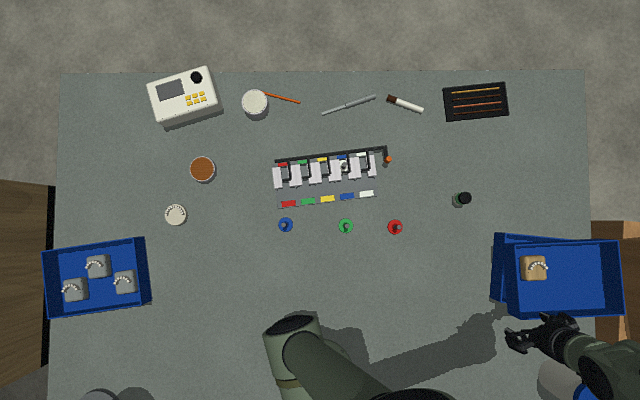

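View pics/side0.png

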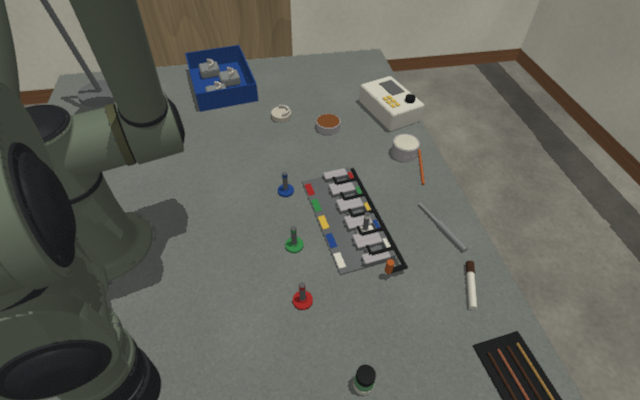

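The top view shows blue (286,225), green (346,226) and red (395,227) on the bench, with no yellow. The tiles run red to white from (289,204) to (366,194), the grip is at (388,159), and white stands in the blue slot near (344,164). Next I'll get rough positions and take a close wrist view.

```bash
cat > h.py <<'E'
from cell import bot
import numpy as np, cv2
from scipy.spatial.transform import Rotation as R
HSV={'red':[((0,140,60),(6,255,255)),((174,140,60),(180,255,255))],'green':[((55,120,50),(80,255,255))],
 'blue':[((102,140,50),(120,255,255))],'yellow':[((22,140,80),(34,255,255))],'orange':[((7,150,80),(17,255,255))]}
def quat(yaw):  # tool down; tool x axis at heading yaw
    M=np.array([[np.cos(yaw),np.sin(yaw),0],[np.sin(yaw),-np.cos(yaw),0],[0,0,-1]])
    q=R.from_matrix(M).as_quat(); return [q[3],*q[:3]]
def cam(n):
    c=bot.calibration(n)
    if n=='wrist':
        q=bot.read_tool_rot();T=np.eye(4);T[:3,:3]=R.from_quat([q[1],q[2],q[3],q[0]]).as_matrix();T[:3,3]=bot.read_position()
        T=T@c['hand_eye']
    else: T=np.linalg.inv(c['extrinsics'])
    return bot.camera(n),c['mtx'],T
def ray(px,K,T,z):
    d=T[:3,:3]@np.linalg.inv(K)@[px[0],px[1],1]; o=T[:3,3]
    return o+d*(z-o[2])/d[2]
def proj(p,K,T):
    q=K@(np.linalg.inv(T)@np.r_[p,1])[:3]; return q[:2]/q[2]
def blobs(img,col,amin=15):
    h=cv2.cvtColor(img,cv2.COLOR_RGB2HSV)
    m=sum(cv2.inRange(h,a,b) for a,b in HSV[col])
    n,l,s,c=cv2.connectedComponentsWithStats(m)
    return [(int(s[i,4]),c[i].round(1)) for i in range(1,n) if s[i,4]>=amin],m
E
python3 - <<'E'
from h import *
im,K,T=cam('top')
for c in HSV:
    for a,p in blobs(im,c,12)[0]:
        if 230<p[0]<480 and 130<p[1]<250: print(c,a,p,ray(p,K,T,.007).round(4))
print('white tile',ray((366,194),K,T,.005).round(4))
r=ray((289,204),K,T,.005);w=ray((366,194),K,T,.005)
d=w-r; yaw=np.arctan2(d[1],d[0])+np.pi/2; print('yaw',yaw,np.linalg.norm(d))
mid=(r+w)/2;print(mid)
tgt=mid+0.03*np.array([np.cos(yaw),np.sin(yaw),0]); 
for psi in (yaw,yaw+np.pi):
    a=np.array([np.cos(psi),np.sin(psi),0])
    pos=tgt-0.0*a; pos[2]=.25
    print(psi,bot.solve_ik(list(pos),quat(psi)))
E
```

```text
red 31 [282.1 164.1] [0.6486 0.114  0.007 ]
red 76 [288.1 203.1] [0.5245 0.0944 0.007 ]
red 137 [394.  226.4] [ 0.4513 -0.2379  0.007 ]
green 28 [301.8 161.3] [0.6574 0.0514 0.007 ]
green 74 [307.7 200.6] [0.5324 0.0325 0.007 ]
green 139 [345.2 225.3] [ 0.4547 -0.0854  0.007 ]
blue 31 [341.3 156.5] [ 0.6724 -0.074   0.007 ]
blue 75 [346.4 195.6] [ 0.5481 -0.0896  0.007 ]
blue 135 [285.4 224.3] [0.4578 0.1026 0.007 ]
yellow 32 [321.7 158.9] [ 0.6649 -0.0118  0.007 ]
yellow 76 [326.9 198.1] [ 0.5402 -0.0281  0.007 ]
orange 31 [387.9 158.6] [ 0.6652 -0.2212  0.007 ]
white tile [ 0.5532 -0.1515  0.005 ]
yaw 0.12852278669136585 0.24517358847357862
[ 0.53748843 -0.0299008   0.005     ]
0.12852278669136585 [-0.17588172  0.34811724 -0.11225229  1.1104268   0.          2.83718814]
3.2701154402811587 [-0.17588172  0.34811724 -0.11225229  1.1104268   0.         -0.30440451]
```

Run:
```python
from h import *
yaw=0.1265; u=np.array([np.cos(yaw),np.sin(yaw),0])
p=np.array([.56,-.04,.21])
bot.move_pose(list(p),quat(yaw+np.pi))
im,K,T=cam('wrist'); cv2.imwrite('pics/w1.png',im[:,:,::-1]); np.savez('w1.npz',im=im,K=K,T=T)
for c in HSV:
    for a,p in blobs(im,c,60)[0]: print(c,a,p,ray(p,K,T,.005).round(4))
print(bot.read_clock(),T[:3,3])
```

```text
red 1345 [149.7  50.1] [ 0.4529 -0.2345  0.005 ]
red 127 [115.9  39.1] [ 0.4466 -0.2694  0.005 ]
red 588 [438.5 157.4] [0.5267 0.0966 0.005 ]
green 1142 [292.4  74. ] [ 0.4576 -0.082   0.005 ]
green 532 [385.7 157.2] [0.5341 0.0352 0.005 ]
green 168 [383.5 259. ] [0.6648 0.0571 0.005 ]
blue 1102 [458.2  98.9] [0.4603 0.1028 0.005 ]
blue 70 [483.7  98.2] [0.4561 0.1307 0.005 ]
blue 529 [279.6 157.3] [ 0.5496 -0.0879  0.005 ]
blue 96 [288.4 259.2] [ 0.6803 -0.0652  0.005 ]
yellow 582 [333.  157.4] [ 0.542  -0.0259  0.005 ]
yellow 185 [333.2 259.2] [ 0.6731 -0.0075  0.005 ]
orange 470 [158.1 245.1] [ 0.6809 -0.2321  0.005 ]
orange 1143 [626.8 277. ] [0.6511 0.3814 0.005 ]
orange 92 [  8.5 329.3] [ 0.8372 -0.4433  0.005 ]
2.275 [ 0.48977133 -0.04921776  0.35193798]
```

View pics/w1.png

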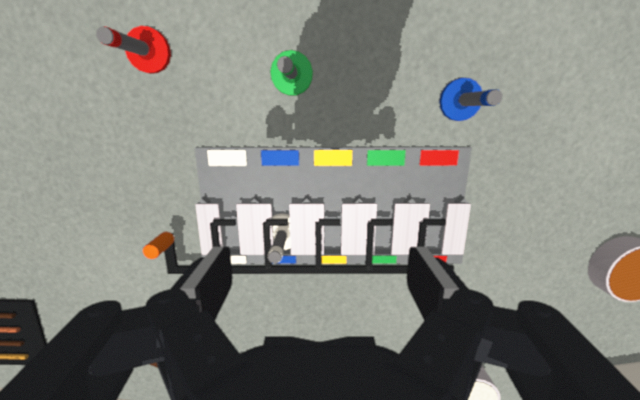

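```bash
cat >> h.py <<'E'
def tri(a,b): # a,b: (px,K,T) -> point nearest both rays
    A=np.zeros((3,3));v=np.zeros(3)
    for px,K,T in (a,b):
        d=T[:3,:3]@np.linalg.inv(K)@[px[0],px[1],1];d/=np.linalg.norm(d);P=np.eye(3)-np.outer(d,d);A+=P;v+=P@T[:3,3]
    return np.linalg.solve(A,v)
def disc(img,K,T,col,z=.009,near=None):
    """disc centre(s) of a former on the bench: hull of the colour blob, cast on z, min enclosing circle"""
    _,m=blobs(img,col); out=[]
    m=cv2.morphologyEx(m,cv2.MORPH_OPEN,np.ones((3,3)))
    for c in cv2.findContours(m,cv2.RETR_EXTERNAL,cv2.CHAIN_APPROX_NONE)[0]:
        if len(c)<12: continue
        w=np.array([ray(p[0],K,T,z)[:2] for p in c],np.float32)
        (x,y),r=cv2.minEnclosingCircle((w*1000).reshape(-1,1,2))
        out.append((round(x/1000,4),round(y/1000,4),round(r,1),len(c)))
    return out
E
python3 - <<'E'
from h import *
d=np.load('w1.npz');im,K,T=d['im'],d['K'],d['T']
t=np.array([ray(p,K,T,.005)[:2] for p in [(279.6,157.3),(333,157.4),(385.7,157.2),(438.5,157.4)]])
w=ray((226.5,157.5),K,T,.005)[:2]; t=np.vstack([w,t])
ks=np.arange(-2,3); ey=np.polyfit(ks,t,1)[0]; print('pitch',np.linalg.norm(ey)); ey/=np.linalg.norm(ey)
ex=np.array([ey[1],-ey[0]]); print('yaw',np.arctan2(ex[1],ex[0])); c=t.mean(0); print('tile mid',c)
F=lambda p,z:np.array([(ray(p,K,T,z)[:2]-c)@ex,(ray(p,K,T,z)[:2]-c)@ey])*1000
print('apron edge',F((333,148),.005), 'lip front',F((306,204),.021),F((360,204),.021),'lip back',F((306,254),.021))
print('lip edges y', [F((x,215),.021)[1].round(1) for x in (289,324,342,376)],'patch',F((333,259),.012))
for c2 in('red','green','blue'): print(c2,disc(im,K,T,c2))
imt,Kt,Tt=cam('top')
a=[p for s,p in blobs(im,'orange',300)[0] if p[0]<300][0]
ims,Ks,Ts=cam('side')
print(blobs(ims,'orange')[0]); so=[p for s,p in blobs(ims,'orange')[0] if 380<p[0]<400 and 255<p[1]<280][0]
P=tri((a,K,T),(so,Ks,Ts));print('grip',P,F(proj(P,K,T),P[2]), 'z.046 ray',F(a,.046))
P=tri((a,K,T),((387.9,158.6),Kt,Tt));print(P)
for c2 in('red','green','blue'): print(c2,disc(imt,Kt,Tt,c2),disc(ims,Ks,Ts,c2))
cv2.imwrite('pics/c1.png',cv2.resize(im[135:280,140:480,::-1],None,fx=2.3,fy=2.3,interpolation=cv2.INTER_CUBIC))
E
```

```text
pitch 0.062022697222036356
yaw 0.12465820654013875
tile mid [ 0.54197384 -0.02633355]
apron edge [-10.89215029   0.24305459] lip front [ 52.13388473 -31.2156696 ] [52.17818882 31.86401937] lip back [116.71349784 -32.04632482]
lip edges y [np.float64(-51.5), np.float64(-10.1), np.float64(11.1), np.float64(51.3)] patch [128.4239103    1.71603616]
red [(0.6526, 0.129, 6.6, 24), (0.5258, 0.0949, 22.7, 100), (0.447, -0.2685, 7.5, 39), (0.4535, -0.2348, 23.6, 165)]
green [(0.6628, 0.056, 15.6, 58), (0.534, 0.0342, 22.1, 97), (0.457, -0.083, 22.3, 178)]
blue [(0.6785, -0.0648, 9.2, 35), (0.5492, -0.0875, 22.1, 96), (0.4562, 0.13, 6.6, 29), (0.4606, 0.1039, 22.9, 150)]
[(67, array([420.7, 167. ])), (93, array([389.2, 266. ]))]
grip [ 0.65931481 -0.21238834  0.0423201 ] [  93.29720084 -199.2007069 ] z.046 ray [  92.5473971  -197.17982681]
[ 0.66053824 -0.21431857  0.04048686]
red [(0.4511, -0.2391, 22.3, 50), (0.5248, 0.0945, 21.1, 33), (0.6486, 0.1141, 13.1, 20)] [(0.4508, -0.2423, 22.9, 66), (0.5234, 0.0907, 21.0, 27), (0.6517, 0.1199, 8.9, 12)]
green [] [(0.454, -0.0894, 22.5, 52), (0.5306, 0.0291, 20.2, 28)]
blue [(-0.0634, -0.8343, 64.4, 101), (0.2957, 0.7026, 193.3, 352), (0.3111, -0.7418, 228.9, 412), (0.4578, 0.1028, 22.3, 50)] [(0.5478, -0.0925, 20.9, 33), (0.4575, 0.0991, 22.6, 43), (0.2932, 0.7294, 223.4, 219)]
```

View pics/c1.png

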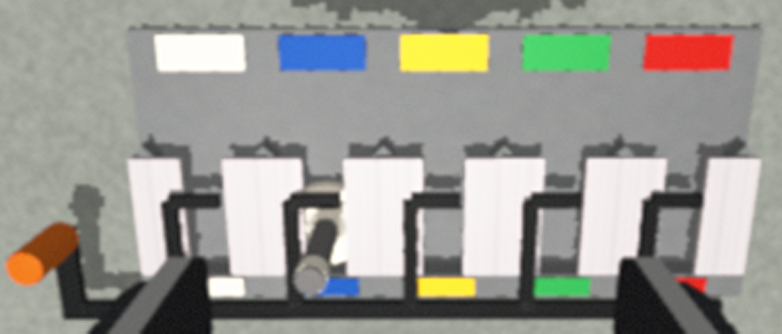

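The crop confirms the order from -y to +y: white, blue, yellow, green, red. White stands in the blue slot behind its hook. The wrist view and the fixed cameras disagree by about 3 mm, so I'll take the same view with the wrist turned half a turn and average out the hand-eye offset.

Run:
```python
from h import *
yaw=0.1247
bot.move_pose([.52,-.04,.21],quat(yaw))
im,K,T=cam('wrist'); np.savez('w2.npz',im=im,K=K,T=T)
out={}
for c in ('red','green','blue','yellow'):
    for a,p in blobs(im,c,60)[0]: print(c,a,p,ray(p,K,T,.005).round(4))
for c2 in('red','green','blue'): print(c2,disc(im,K,T,c2))
print([ (a,p,ray(p,K,T,.046)) for a,p in blobs(im,'orange',200)[0]])
cv2.imwrite('pics/w2.png',im[:,:,::-1])
```

```text
red 326 [182.1  32. ] [0.6517 0.1214 0.005 ]
red 593 [203.9 153.6] [0.5267 0.0968 0.005 ]
red 818 [465.5 241.9] [ 0.4551 -0.2349  0.005 ]
red 80 [489.7 264. ] [ 0.4284 -0.2743  0.005 ]
green 327 [244.5  32. ] [0.6598 0.0567 0.005 ]
green 528 [257.1 153.6] [0.5344 0.0353 0.005 ]
green 760 [347.  224.4] [ 0.46   -0.0819  0.005 ]
blue 313 [369.4  31.7] [ 0.6762 -0.0728  0.005 ]
blue 522 [363.5 153.5] [ 0.5499 -0.0877  0.005 ]
blue 825 [197.3 204.6] [0.4629 0.1039 0.005 ]
blue 301 [634.3 373.8] [ 0.2798 -0.536   0.005 ]
yellow 344 [307.   31.9] [ 0.6679 -0.0082  0.005 ]
yellow 602 [310.4 153.5] [ 0.5422 -0.0264  0.005 ]
red [(0.4299, -0.2722, 7.3, 28), (0.4549, -0.2344, 24.0, 120), (0.5275, 0.0954, 22.8, 100), (0.6514, 0.1198, 15.6, 75)]
green [(0.4374, -0.0907, 6.2, 22), (0.4587, -0.0828, 22.9, 126), (0.5357, 0.0348, 22.2, 97), (0.6594, 0.0557, 15.6, 76)]
blue [(0.2849, -0.5359, 32.7, 70), (0.4399, 0.1269, 6.0, 22), (0.4619, 0.1041, 22.8, 125), (0.5503, -0.087, 22.3, 98), (0.6754, -0.0725, 15.7, 77)]
[(699, array([517.3,  60.9]), array([ 0.65912257, -0.21060709,  0.046     ]))]
```

View pics/w2.png

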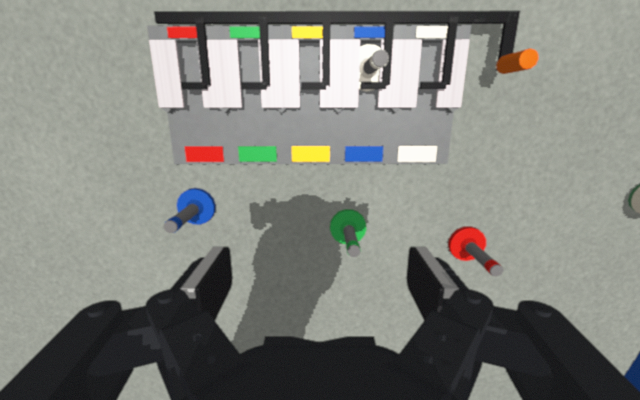

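Both wrist orientations agree to within 1 mm, so I trust the wrist frame. The post is at about (0,-197) mm in the rack frame. Now I'll open the comb.

```bash
cat >> h.py <<'E'
YAW=.1247; ex=np.array([np.cos(YAW),np.sin(YAW)]); ey=np.array([-ex[1],ex[0]])
H0=np.array([.5421,-.0263])+.0935*ex
Q=quat(YAW+np.pi)
SLOT={'white':-.124,'blue':-.062,'yellow':0,'green':.062,'red':.124}
def W(x,y,z): return [*(H0+x*ex+y*ey),z]
def rk(p): d=np.array(p[:2])-H0; return np.array([d@ex,d@ey])
def st(s=''): print(s,'rack',(rk(bot.read_position())*1000).round(1),'z',round(bot.read_position()[2]*1000,1),'w',round(bot.read_gripper_width()*85,1),'F',np.round(bot.read_ft_force(),1),'ff',round(bot.read_finger_force(),1),'t',round(bot.read_clock(),1))
E
python3 - <<'E'
from h import *
bot.move_pose(W(0,-.197,.12),Q)
bot.set_gripper(.5,40)
st('up'); print(bot.move_linear(W(0,-.197,.036),.12,until_force=8)); st('down')
bot.set_gripper(0,40); st('grip')
p=rk(bot.read_position())
print(bot.move_linear(W(p[0],p[1]-.028,.036),.05,until_force=15)); st('slid')
bot.wait(.3)
bot.set_gripper(.5); st()
bot.move_linear(W(0,-.225,.14),.2)
bot.move_pose(W(-.05,-.06,.21),Q)
im,K,T=cam('wrist'); cv2.imwrite('pics/w3.png',im[:,:,::-1])
for c2 in('red','green','blue'): print(c2,disc(im,K,T,c2))
E
```

```text
up rack [  -0. -197.] z 120.0 w 42.7 F [ 0.3 -0.5  0.6] ff 0.0 t 8.4
False
down rack [   0.6 -197.3] z 36.7 w 42.5 F [ 0.5 -0.1  0.2] ff 0.0 t 9.2
grip rack [   0.8 -197.6] z 37.3 w 16.5 F [ 0.4 -0.8  5.2] ff 39.0 t 9.6
False
slid rack [   0.8 -223.6] z 37.2 w 16.8 F [-3.2  6.  10.6] ff 39.9 t 10.3
 rack [   0.6 -225.7] z 35.6 w 42.4 F [0.4 0.5 0. ] ff 0.0 t 10.9
red [(0.6544, 0.1196, 17.7, 66), (0.5275, 0.0945, 22.9, 104), (0.4544, -0.2357, 23.1, 169), (0.4426, -0.2605, 6.9, 33)]
green [(0.6614, 0.0561, 17.8, 67), (0.5339, 0.0338, 22.5, 102), (0.4574, -0.0835, 22.3, 166)]
blue [(0.6782, -0.0718, 17.2, 64), (0.5495, -0.0876, 22.1, 100), (0.4506, 0.1381, 7.4, 37), (0.4613, 0.1034, 23.3, 161)]
```

View pics/w3.png

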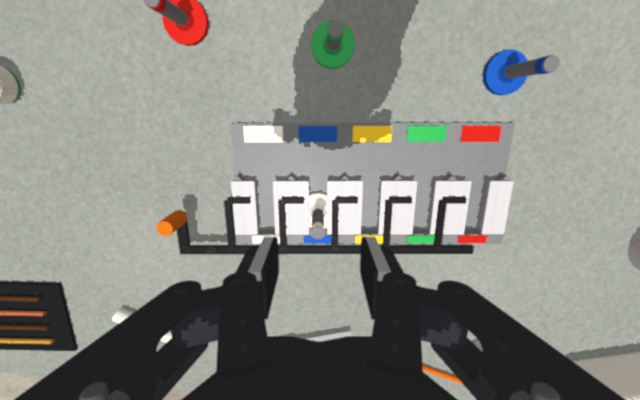

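The comb has moved about 26 mm and its hooks have cleared the stem gaps. The white former at (317,215) is free, so I'll move it to its own slot.

```bash
cat >> h.py <<'E'
ZS=.034
def holding(): w=bot.read_gripper_width()*85; return 9<w<22
def insert(col):
    """holding a former just above the apron before its slot: set down, slide home, release, rise"""
    y=SLOT[col]
    bot.move_linear(W(-.074,y,.044),.12)
    hit=bot.move_linear(W(-.074,y,ZS-.004),.03,until_force=4); st(f'set {hit}')
    z=bot.read_position()[2]
    hit=bot.move_linear(W(-.030,y,z),.06,until_force=15); st(f'enter {hit}')
    hit=bot.move_linear(W(.006,y,z),.04,until_force=10); st(f'home {hit}')
    ok=holding()
    bot.set_gripper(.45); x=rk(bot.read_position())[0]
    bot.move_linear(W(x,y,.11),.2); return ok
E
python3 - <<'E'
from h import *
bot.move_pose(W(-.002,-.062,.12),Q); bot.set_gripper(.45,60)
print(bot.move_linear(W(-.002,-.062,ZS),.12,until_force=8))
bot.set_gripper(0,60); st('grip')
z=bot.read_position()[2]
bot.move_linear(W(-.074,-.062,z),.08,until_force=15); st('out')
if holding():
    bot.move_linear(W(-.074,-.062,.044),.05)
    print(insert('white'))
bot.move_pose(W(-.08,-.04,.2),Q)
im,K,T=cam('wrist'); cv2.imwrite('pics/w4.png',im[:,:,::-1])
for c2 in('red','green','blue'): print(c2,disc(im,K,T,c2))
E
```

```text
False
grip rack [ -1.2 -62.5] z 35.1 w 12.5 F [-0.7 -0.9  3.8] ff 58.4 t 14.4
out rack [-74.9 -61.8] z 35.1 w 12.2 F [-2.3 -0.7  6.8] ff 58.9 t 15.4
set True rack [ -73.7 -123.5] z 35.2 w 12.5 F [-1.1 -0.5  4.7] ff 58.7 t 16.8
enter True rack [ -73.  -123.5] z 35.2 w 12.9 F [-1.4 -0.5  4.6] ff 44.4 t 17.1
home True rack [ -72.8 -123.4] z 35.2 w 12.4 F [-1.1 -0.6  4.9] ff 58.4 t 17.5
True
red [(0.6554, 0.1191, 17.7, 66), (0.5264, 0.0947, 22.5, 104), (0.4468, -0.2654, 7.3, 38), (0.4535, -0.2352, 23.3, 168)]
green [(0.6631, 0.0581, 15.3, 56), (0.5339, 0.0339, 22.1, 100), (0.4568, -0.083, 22.3, 124)]
blue [(0.6795, -0.0727, 16.8, 64), (0.5495, -0.0881, 22.1, 101), (0.4554, 0.1359, 6.9, 34), (0.4609, 0.1035, 23.1, 155)]
```

View pics/w4.png

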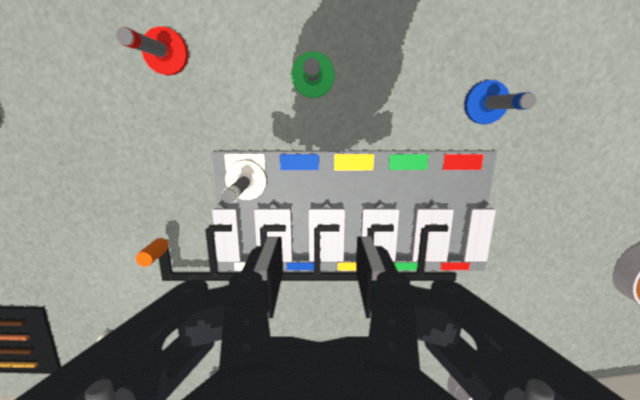

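White stands upright on the apron at (246,181), in front of its own slot. The slide's force trigger fired early. I'll regrip, let the forces settle and slide again.

```bash
cat >> h.py <<'E'
def slide(x1,y,z,v,f):
    bot.wait(.3); h=bot.move_linear(W(x1,y,z),v,until_force=f); st(f'slide {h}')
    return h
def insert(col,regrip=None):
    y=SLOT[col]
    if regrip is None:
        bot.move_linear(W(-.074,y,.046),.12); bot.wait(.2)
        hit=bot.move_linear(W(-.074,y,ZS-.002),.03,until_force=4); st(f'set {hit}')
    else:
        bot.move_pose(W(regrip,y,.12),Q); bot.set_gripper(.45,60)
        bot.move_linear(W(regrip,y,ZS),.12,until_force=8); bot.set_gripper(0,60); st('regrip')
    z=bot.read_position()[2]+.0005
    for k in range(3):
        slide(.006,y,z,.05,12)
        x=rk(bot.read_position())[0]
        if x>-.004: break
    bot.set_gripper(.45); bot.move_linear(W(x,y,.115),.2); return x
E
python3 - <<'E'
from h import *
print(insert('white',-.0725))
bot.move_pose(W(-.08,-.04,.2),Q)
im,K,T=cam('wrist'); cv2.imwrite('pics/w5.png',im[:,:,::-1])
for c2 in('red','green','blue'): print(c2,disc(im,K,T,c2))
E
```

```text
regrip rack [ -71.8 -124.3] z 34.9 w 12.4 F [-0.1  1.2  4.5] ff 58.3 t 20.9
slide True rack [ -71.6 -124.3] z 35.0 w 12.4 F [-1.8 -0.3  5.6] ff 58.9 t 21.6
slide True rack [ -71.3 -124.3] z 35.0 w 12.6 F [-0.7 -0.2  5.5] ff 58.9 t 22.3
slide True rack [ -71.  -124.3] z 35.1 w 12.2 F [-1.5 -0.   4.3] ff 59.0 t 22.9
-0.07099444700315491
red [(0.6559, 0.1193, 17.5, 66), (0.526, 0.0948, 22.7, 103), (0.447, -0.265, 7.3, 37), (0.4534, -0.2352, 23.3, 168)]
green [(0.6621, 0.058, 15.3, 57), (0.5343, 0.0338, 22.4, 101), (0.4571, -0.0833, 22.2, 123)]
blue [(0.679, -0.0723, 17.1, 63), (0.5485, -0.0878, 22.0, 99), (0.4557, 0.1355, 6.7, 33), (0.4605, 0.1034, 23.0, 157)]
```

View pics/w5.png

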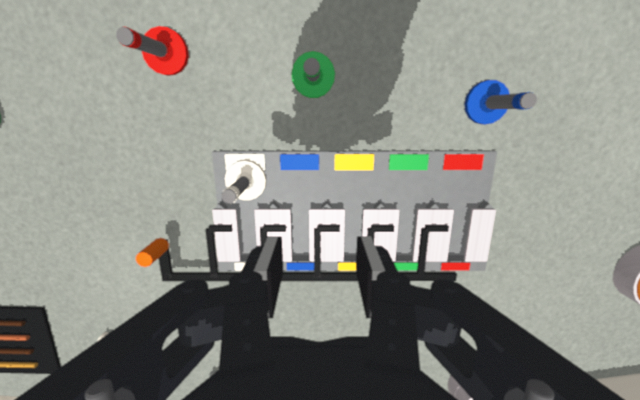

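White has not moved, and there is no visible obstruction at (246,181). I'll diagnose with small steps, reading the force at each one.

Run:
```python
from h import *
y=-.124
bot.move_pose(W(-.0715,y,.12),Q); bot.set_gripper(.45,60)
bot.move_linear(W(-.0715,y,ZS+.001),.12,until_force=8); bot.set_gripper(0,60); bot.wait(.3); st('grip')
z=bot.read_position()[2]+.001
for i in range(8):
    x=-.069+.003*i
    bot.move_linear(W(x,y,z),.03); st()
    f=np.array(bot.read_ft_force())
    if np.linalg.norm(f[:2])>15: break
```

```text
grip rack [ -70.7 -124.3] z 36.1 w 12.6 F [0.3 0.5 6.1] ff 58.4 t 26.7
 rack [ -69.1 -124. ] z 36.9 w 12.4 F [ 0.   0.5 -1.6] ff 58.4 t 27.0
 rack [ -66. -124.] z 36.8 w 12.4 F [-0.1 -0.8 -1.6] ff 58.4 t 27.2
 rack [ -62.8 -124. ] z 37.0 w 12.5 F [ 0.3  0.5 -1.7] ff 58.4 t 27.5
 rack [ -59.7 -124. ] z 37.1 w 12.4 F [ 0.5 -0.2 -1.3] ff 58.4 t 27.7
 rack [ -56.7 -124. ] z 37.1 w 12.4 F [-0.2 -0.4 -1.7] ff 58.4 t 28.0
 rack [ -53.8 -124. ] z 37.1 w 12.5 F [ 0.3 -0.2 -2. ] ff 58.4 t 28.2
 rack [ -50.8 -124. ] z 37.1 w 12.3 F [-0.1 -0.2 -0.3] ff 58.4 t 28.5
 rack [ -47.8 -124. ] z 37.1 w 12.3 F [-0.1 -0.8 -1.3] ff 58.4 t 28.7
```

It slides freely when carried about 1 mm off the floor. The floor preload was tripping the trigger, so I'll carry on with it lifted.

Run:
```python
from h import *
y=-.124; z=bot.read_position()[2]-.0003
for x in (-.03,-.015,.006):
    h=slide(x,y,z,.05,12)
    if h: break
```

```text
slide False rack [ -29.8 -123.9] z 36.7 w 12.3 F [-1.   0.1 -0.9] ff 58.4 t 29.5
slide False rack [ -14.7 -123.9] z 36.7 w 12.5 F [ 0.1 -0.4 -1.1] ff 58.4 t 30.3
slide True rack [   3.4 -123.9] z 36.2 w 12.7 F [-1.2  0.3  3.9] ff 58.7 t 31.0
```

```bash
cat >> h.py <<'E'
def insert(col):
    y=SLOT[col]
    bot.move_linear(W(-.074,y,.048),.15); bot.wait(.3)
    hit=bot.move_linear(W(-.074,y,ZS-.003),.03,until_force=4); z=bot.read_position()[2]+.0013; st(f'set {hit}')
    bot.move_linear(W(-.074,y,z),.02)
    slide(-.02,y,z,.06,12); h=slide(.007,y,z,.04,12)
    if rk(bot.read_position())[0]<-.005 or not holding(): print('NOT HOME'); return False
    bot.set_gripper(.45); x=rk(bot.read_position())[0]; bot.move_linear(W(x,y,.12),.2); return True
def find(col):
    """look for a bench former with the wrist camera from where it is; world xy"""
    im,K,T=cam('wrist')
    c=[d for d in disc(im,K,T,col) if 21<d[2]<25.5 and rk(d)[0]<-.115]
    return c[0][:2] if c else None
def pick(p):
    bot.move_pose([*p,.12],Q); bot.set_gripper(.5,60)
    h=bot.move_linear([*p,.030],.12,until_force=8); bot.set_gripper(0,60); st(f'grip {h}')
    bot.move_linear([*p,.052],.08); return holding()
def look(name=None):
    bot.move_pose(W(-.1,-.04,.2),Q)
    if name: cv2.imwrite(f'pics/{name}.png',cam('wrist')[0][:,:,::-1])
E
python3 - <<'E'
from h import *
bot.set_gripper(.45); st(); x=rk(bot.read_position())[0]; bot.move_linear(W(x,-.124,.12),.2)
look()
g=find('green'); print(g,find('red'),find('blue'))
if pick(g): print(insert('green')); look('w6')
E
```

```text
rack [   2.4 -123.6] z 35.5 w 38.5 F [ 0.  -0.4  0.4] ff 0.0 t 31.4
(0.4568, -0.0832) (0.4531, -0.2353) (0.4603, 0.1034)
grip False rack [-184.6  -46.2] z 30.6 w 12.4 F [-0.3 -0.5  6.1] ff 58.3 t 34.8
set True rack [-73.9  61.9] z 35.7 w 12.5 F [-0.3 -0.3  5.6] ff 58.8 t 37.2
slide False rack [-20.5  62.1] z 36.8 w 12.2 F [-0.5  0.6 -1. ] ff 58.4 t 38.8
slide True rack [ 1.1 62.1] z 35.8 w 12.5 F [-0.2  0.3  2.2] ff 58.7 t 39.7
True
```

View pics/w6.png

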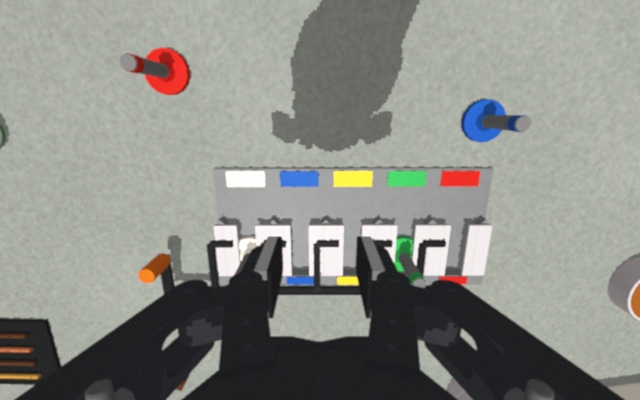

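White at (248,245) and green at (404,250) sit under their own lips, and blue and red have not moved. Blue and red next.

Run:
```python
from h import *
for c in('blue','red'):
    p=find(c); print(c,p)
    if p is None or not pick(p): print('fail');break
    if not insert(c): break
    look()
bot.move_pose(W(-.16,0.0,.2),Q)
cv2.imwrite('pics/w7.png',cam('wrist')[0][:,:,::-1]); print(bot.read_clock())
```

```text
blue (0.4603, 0.1034)
grip False rack [-158.   138.9] z 30.5 w 12.2 F [ 0.  -0.4  3.7] ff 58.4 t 43.7
set True rack [-73.9 -61.5] z 35.2 w 12.3 F [0.8 0.9 3.8] ff 58.8 t 46.5
slide False rack [-20.5 -61.9] z 36.3 w 12.4 F [-0.6 -0.2 -1.3] ff 58.4 t 48.1
slide True rack [  1.2 -61.8] z 35.4 w 12.0 F [-1.  -0.7 -0.4] ff 58.5 t 49.0
red (0.4531, -0.2355)
grip False rack [-207.4 -197. ] z 30.6 w 12.1 F [ 0.3 -1.   3.5] ff 58.6 t 52.9
set True rack [-73.9 124. ] z 35.6 w 12.7 F [-0.  -0.4  5.1] ff 58.8 t 56.6
slide False rack [-20.6 124. ] z 36.7 w 12.2 F [-0.1  0.1 -1.9] ff 58.4 t 58.2
slide True rack [  1.1 124. ] z 35.7 w 12.4 F [-0.2 -0.1  2.3] ff 58.7 t 59.0
61.275
```

View pics/w7.png

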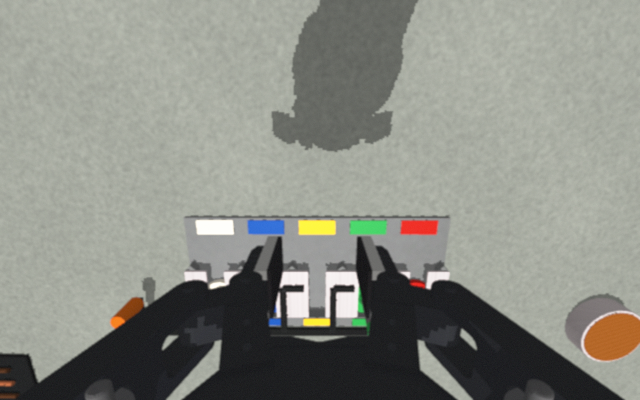

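The bench is clear, but the fingers hide the slots. I'll use the half-turned view as before to check that every former is home.

Run:
```python
from h import *
bot.move_pose([.53,-.04,.21],quat(YAW))
im,K,T=cam('wrist'); print(bot.read_clock())
for c in('red','green','blue'):  # disc under lips: visible centre of colour at z=.014
    print(c,[(a,(rk(ray(p,K,T,.014))*1000).round(1)) for a,p in blobs(im,c,40)[0]])
for n,y in SLOT.items(): # expected stem top pixel if home
    p=proj(W(0,y,.077),K,T); print(n,p.round(0)); cv2.drawMarker(im,tuple(int(v) for v in p),(255,0,255),cv2.MARKER_CROSS,9,1)
cv2.imwrite('pics/w8.png',cv2.resize(im[0:210,130:540,::-1],None,fx=1.9,fy=1.9,interpolation=cv2.INTER_CUBIC))
```

```text
63.9833
red [(371, array([ 31.3, 127. ])), (623, array([  0.2, 125.2])), (77, array([  5. , 144.3])), (560, array([-91.9, 120.5]))]
green [(364, array([31.4, 64. ])), (637, array([ 0.1, 62.7])), (554, array([-92. ,  60.2]))]
blue [(331, array([ 31.4, -63.1])), (568, array([ -0.3, -61.6])), (550, array([-92. , -60.5])), (624, array([-415.2, -462.1]))]
white [451.  67.]
blue [378.  68.]
yellow [306.  68.]
green [233.  68.]
red [160.  68.]
```

View pics/w8.png

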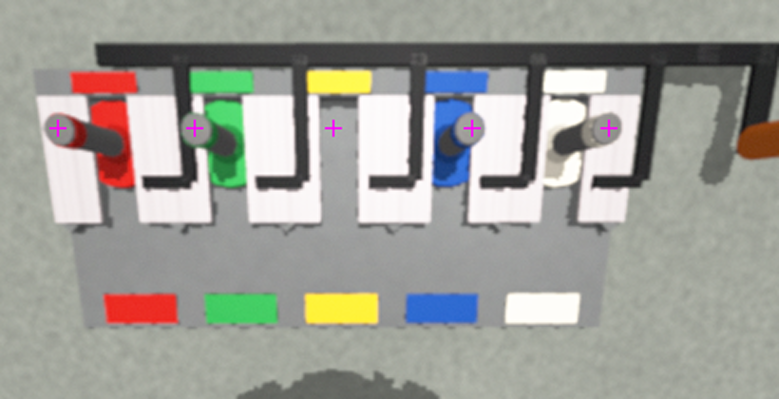

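The crop shows all four stem tops on the predicted home markers (58,127), (195,127), (471,127) and (608,127). Now I'll lock the comb.

Run:
```python
from h import *
bot.move_pose(W(0,-.223,.14),Q); bot.set_gripper(.5,40)
print(bot.move_linear(W(0,-.223,.036),.12,until_force=8))
bot.set_gripper(0,40); st('grip'); p=rk(bot.read_position()); bot.wait(.3)
print(bot.move_linear(W(p[0],-.1955,bot.read_position()[2]),.05,until_force=18)); st('slid'); bot.wait(.3)
bot.set_gripper(.5); st(); bot.move_linear(W(0,rk(bot.read_position())[1],.14),.2)
bot.move_pose([.53,-.04,.21],quat(YAW))
im,K,T=cam('wrist'); print(bot.read_clock())
print('post',[(rk(ray(p,K,T,.046))*1000).round(1) for a,p in blobs(im,'orange',200)[0]])
for n,y in SLOT.items():
    p=proj(W(0,y,.077),K,T); cv2.drawMarker(im,tuple(int(v) for v in p),(255,0,255),cv2.MARKER_CROSS,9,1)
cv2.imwrite('pics/w9.png',cv2.resize(im[0:210,130:540,::-1],None,fx=1.9,fy=1.9,interpolation=cv2.INTER_CUBIC))
```

```text
False
grip rack [   0.7 -223.4] z 37.2 w 16.0 F [-0.8  0.7  5.1] ff 39.0 t 68.4
False
slid rack [   0.6 -197.4] z 37.3 w 16.1 F [ 0.9 -9.4  1.3] ff 39.6 t 69.4
 rack [   0.3 -194.3] z 36.6 w 42.5 F [-0.3  0.4  0.3] ff 0.0 t 70.1
73.5917
post [array([  -0.3, -196.2])]
```

View pics/w9.png

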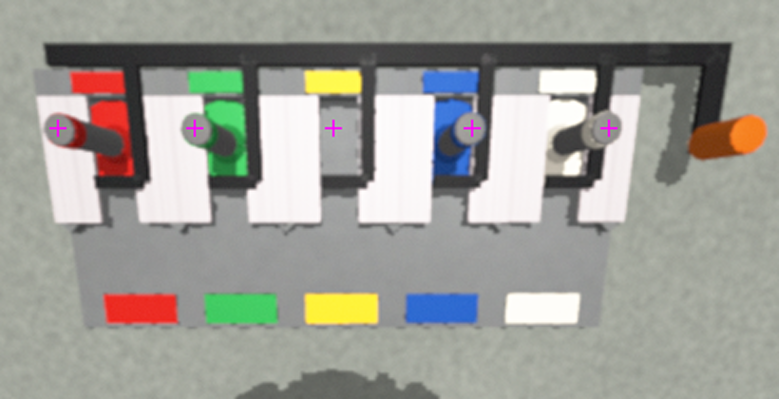

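The hooks cross every stem gap, the post is back at -196 mm, and all four stems are on their markers. I'll hand it in.

```bash
python3 -c "
from cell import bot
print(bot.close_job())"
```

```text
the job is handed in; nothing more can be done
None
```

The red, green, blue and white formers are home in their own slots (yellow was absent at this start), the comb is back at locked, and the job was handed in at about 74 s; I never went near the jar, tin or cast but did not re-measure them, and no verdict was returned.

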